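# Load two tabbed test tiles and hold the clamp lever in the green

## Task

Lay the two glazed test tiles flat in the two nests of the grey clamping jig, one in each, both with the tab pointing into the slot of the fence on the far side. Then push the black lever paddle down until the pointer stands in the green, so that the pads clamp both tiles home, never going into the red, and finish while still holding it there: do not let go. Leave the other things on the bench where they are.

Things in the scene. Friction and masses are not known exactly. Their poses are not given: they have to be found in the camera images.
- jig: grey clamping jig fixed to the bench, turned up to 0.2 rad. Origin on the bench under its plate, which is 12 mm thick and spans x -78..+52, y -148..+128 mm. x points from the clamp pads to the slotted fence (away from the robot), y left, z up. Two nests side by side at y = +75 and -10 mm, a lever with black paddle at y = -115 mm (paddle about x = -75).
- pad_left: black rubber clamp pad of the left nest, 8 x 34 x 16 mm, sprung (600 N/m). Origin at the centre of its underside. With the lever up its face is 10 mm clear of a tile that is home against the fence; pressing the lever drives it along jig +x.
- pad_right: the same for the right nest.
- nest_left (a point): loading place of the left nest: the centre (half-way up) of a tile laid on its floor (floor 12 mm, this point 22 mm above the bench), 5 mm free at both ends; axes as the jig. Side rails 5 mm above the floor, 3 mm free each side. The fence at +x, 10 mm high, has a 24 mm slot for the tab. The pressed lever slides the tile 5 mm along jig +x, home.
- nest_right (a point): loading place of the right nest: the centre (half-way up) of a tile laid on its floor (floor 12 mm, this point 22 mm above the bench), 5 mm free at both ends; axes as the jig. Side rails 5 mm above the floor, 3 mm free each side. The fence at +x, 10 mm high, has a 24 mm slot for the tab. The pressed lever slides the tile 5 mm along jig +x, home.
- tile_blue_center (a point): loose terracotta test tile with blue glaze on top, 60 (its x) x 44 (y) x 20 mm (z) without the tab, about 100 g, lying flat. This point is the centre of that, half-way up. Its x axis points to the hanging tab, 16 mm wide and 14 mm long, on the middle of one short side. Either tile may go in either nest.
- tile_blue_tab (a point): middle of the tab of the blue tile, 37 mm along the tile's x from its centre, half-way up.
- tile_blue: the blue tile again; origin at the centre of its underside, same axes.
- tile_white_center (a point): loose terracotta test tile with white glaze on top, 60 (its x) x 44 (y) x 20 mm (z) without the tab, about 100 g, lying flat. This point is the centre of that, half-way up. Its x axis points to the hanging tab, 16 mm wide and 14 mm long, on the middle of one short side. Either tile may go in either nest.
- tile_white_tab (a point): middle of the tab of the white tile, 37 mm along the tile's x from its centre, half-way up.
- tile_white: the white tile again; origin at the centre of its underside, same axes.
- lever (a joint): clamp lever angle, rad: 0 = up at rest, 0.65 = bottom stop, grows as the paddle is pushed down; springs return it. The orange pointer on the arm runs along an arc scale: white 0..0.36, green 0.36..0.50, white to 0.56, then red. Holding it in the green takes about 8 to 13 N downward.
- lever_hinge (a point): hinge of the lever, 50 mm above the bench, axis along jig y. The lever is 105 mm long from here to the middle of its paddle and points to jig -x; raised 0.4 rad above level at rest, so level at a lever angle of 0.40.
- paddle_top (a point): middle of the upper face of the lever's black paddle, 34 (along the arm) x 34 x 10 mm; the place to push down.
- stamp_a: small turned wooden stamp, 29 mm across, 58 mm tall; origin at the centre of its underside. A bystander, to be left alone.
- water_cup: white enamel cup, 69 mm across, 79 mm tall; origin at the centre of its underside. A bystander, to be left alone.
- jar_cobalt: blue jar with a black screw lid, 52 mm across, 66 mm tall; origin at the centre of its underside. A bystander, to be left alone.
- tape_roll: roll of paper tape lying flat, 64 mm across, 19 mm tall; origin at the centre of its underside. A bystander, to be left alone.
- sanding_block: grey sanding block, 59 x 82 x 26 mm; origin at the centre of its underside. A bystander, to be left alone.
- rubber_rib: flat green rubber rib, 98 x 68 x 8 mm; origin at the centre of its underside. A bystander, to be left alone.
Mind the look-alikes: they are no part of the job. What is shaped like the tile_blue but purple or turquoise is not meant.

How it is judged:
By the outcome, as a careful person would: the job done as asked, in the order asked, and still so for the second after the job is handed in, while the arm keeps its last pose, push and grip.
It also fails if it takes over 72 s, if anything falls off the work surface, if the arm or the gripper's body presses on something with over 40 N, if the wrist force passes 120 N, or if a joint passes its speed limit or range.

## Robot

A 6-joint arm with a two-finger parallel gripper is mounted at the origin on a cart in front of the work surface, level with it; the furniture and walls round the work are solid. World frame = base frame: x ahead of the robot, y to its left, z up, the work surface at z = 0. Lengths are in m, angles in rad, forces in N, time in s.
With the tool pointing down it reaches from about 0.225 to 0.875 m from the base axis. Payload 3.4 kg.
Tool frame: the origin (TCP) lies between the finger pads; the fingertips stand 8 mm ahead of it and the grasp point (between the pads) lies 11 mm behind it; z points along the fingers, y is the line along which they close (so a half turn about z gives the same grasp; the last joint's range is limited). The gripper opens to 85 mm and grips with 20 to 120 N. Pads are 22 mm wide; open, the fingers measure 114 mm over their backs; the gripper's body (76 mm by 85 mm) begins 54 mm behind the grasp point. The pads swing forward as they close: fully open they stand 13 mm farther back than shut.
Start: joints at [1.177, 0.276, 1.505, -0, 1.361, -0.121], TCP at [0.155, 0.554, 0.212] pointing down, gripper open.
Joint ranges: [-2.89, 2.89], [-0.75, 2.08], [0.22, 2.7], [-1.18, 4.32], [0.11, 2.71], [-2.7, 2.7]. Speed limits (rad/s): [2.57, 2.57, 3.14, 3.14, 3.14, 3.14].

## Interface

Orientations are given as a unit quaternion [w, x, y, z].
In Python, from rig import manip gives the robot as it stands.
- The arm moves only by the tool move_arm, never from a script. Its argument "deltas" is a list that holds one entry, the list of rows, each a list of 5 numbers: the shift along the tool's x, y, z normalised to -1 to 1, where 1 is 80 cm, then the turn about the tool's z normalised to -1 to 1, where 1 is 120 degrees, then the closure, from -1 (fully open) to 1 (shut). In form: [[[tx, ty, tz, twist, grip], ...]]. A call has 1 to 12 rows; each row is the pose to reach, as a shift and turn from the pose commanded when the call began, along the tool's axes at that moment; what a row does not reach only later rows make up. A row lasts 1/10 s, in which the tool goes at most 50 mm and 8.59 degrees, less where a joint would pass 70% of its speed; a pose out of reach is approached as far as the arm can. A call with a number of a shift or a turn outside -1 to 1 is refused whole. A call with a gripper value outside its range is refused whole. The fingers move at their own pace and stop on an object; "squeeze" is the grip in N (left out, the last holds). Time passes only in rows, so rows that repeat a pose let the fingers close. It gives the time, the measured TCP pose, the force, the opening and the grip force at its end, in the units of the state.
- manip.get_state(): the state, without advancing time (a new reading comes with each control period).
- manip.get_image(name): name is "scene" or "side" or "wrist"; returns the picture (480x640x3 uint8, red, green, blue); there is no depth.
- manip.camera_params(name): a dict with "fx", "fy", "cx", "cy" (pixels), "R" (3x3) and "t" (3): a world point X has camera coordinates R X + t; the wrist camera has in their place "tool_from_camera" (4x4, takes a point from camera to tool coordinates, whose origin is the TCP and whose axes are the flange's). Camera axes: x right, y down, z forward; pixel columns grow to the right and rows downward; lengths in m; the calibration is good to about 2 mm. The wrist camera is an equidistant fisheye: a pixel r from the principal point sees the ray r / f radians off the axis. A picture is of the moment at which its call begins: read the wrist's pose just before it. camera_params takes no time and is no camera call.
- manip.sign_off(): hands the job in; it is judged then, once.
The state is a dict: "clock": time; "qpos": joint angles; "qd": joint speeds; "effort": joint torques, N m; "position": TCP position; "ee_rot": TCP orientation; "contact_force": force on the tool from outside, world axes, zero at the start; "moment": the same for the moment, N m; "width": finger opening in m; "gripper_force": force on a finger pad.
Only numpy, scipy, OpenCV 4.12 (cv2) and the standard library are available. Lean on these libraries where they do the work, as an engineer would, in place of code of your own. Each camera call takes 0.05 s, during which the arm holds its last target. There are 200 camera calls.

## Working session

There is one attempt and no reset: what is moved stays moved. The work goes in short steps, Python scripts to look and compute and a tool call to move; the robot and the scene stay as the last step left them, time stands still between calls to the robot, and variables do not carry over. Pictures are saved under pics/ and viewed, at most 10 in all, crops included, and the job is handed in when it is done.

Besides the shell and the picture viewer there is one more tool, called after "Request:" by a JSON object that holds its "fn" and its "kwargs", one argument or row to a line. move_arm: Moves the arm, as the interface text tells. Scaled input: -1 to 1 covers 80 cm each way for a shift and 120 degrees each way for a turn. Its arguments: {"type":"object","properties":{"deltas":{"type":"array","items":{"type":"array","items":{"type":"array","items":{"type":"number","minimum":-1,"maximum":1}}}},"squeeze":{"type":"number"}},"required":["deltas"]}

```bash
mkdir -p pics
cat > h.py <<'E'
import numpy as np, cv2
from rig import manip
def snap(n,f):
    s=manip.get_state(); im=manip.get_image(n); cv2.imwrite('pics/'+f,im[:,:,::-1]); return s,im
E
python3 - <<'E'
from h import *
for n in('scene','side','wrist'): s,im=snap(n,n+'0.png'); print(n,manip.camera_params(n))
print(s)
E
```

```text
scene {'fx': 480.33177073348446, 'fy': 480.33177073348446, 'cx': 322.45630410501576, 'cy': 244.88858066118496, 'R': array([[ 0.70640113, -0.70777667,  0.00704452],
       [-0.46377942, -0.47035068, -0.75078551],
       [ 0.53470187,  0.52708863, -0.66050851]]), 't': array([-0.50727809,  0.22026396,  1.01091523])}
side {'fx': 505.1712815915039, 'fy': 505.1712815915039, 'cx': 322.6795761536199, 'cy': 239.05076091727233, 'R': array([[-0.99942462,  0.03273409, -0.00888264],
       [ 0.02868744,  0.6760823 , -0.73626745],
       [-0.01809565, -0.73609864, -0.67663236]]), 't': array([0.53859874, 0.15973136, 1.33524492])}
wrist {'fx': 371.64829954431775, 'fy': 371.64829954431775, 'cx': 311.26993863986746, 'cy': 237.11911209170532, 'tool_from_camera': array([[-1.11816898e-03, -9.63498292e-01, -2.67712143e-01,
         6.69907508e-02],
       [ 9.99998818e-01, -1.35999572e-03,  7.17882613e-04,
         4.57734315e-05],
       [-1.05576604e-03, -2.67711024e-01,  9.63498673e-01,
        -1.62929007e-01],
       [ 0.00000000e+00,  0.00000000e+00,  0.00000000e+00,
         1.00000000e+00]])}
{'clock': 0.1, 'qpos': array([ 1.17701362e+00,  2.76508718e-01,  1.50597919e+00,  1.88738390e-05,
        1.36070170e+00, -1.21001746e-01]), 'qd': array([ 9.18413791e-04, -2.32383630e-03, -1.28608729e-03, -1.56484700e-03,
        2.97108245e-05, -8.53863459e-04]), 'effort': array([ 2.73140271e-03, -4.17707455e+01, -2.46402311e+01, -1.68760985e-04,
        5.69779470e-03, -7.27724142e-06]), 'position': array([0.15472151, 0.5532852 , 0.21135027]), 'ee_rot': array([-2.12184478e-04,  1.35969925e-01,  9.90712643e-01, -7.69826402e-04]), 'contact_force': array([ 0.6021023 , -0.1952249 , -0.53353578]), 'moment': array([ 0.05781608,  0.00586624, -0.00631325]), 'gripper_force': 0.0, 'width': 0.08538426089047672}
```

View pics/scene0.png

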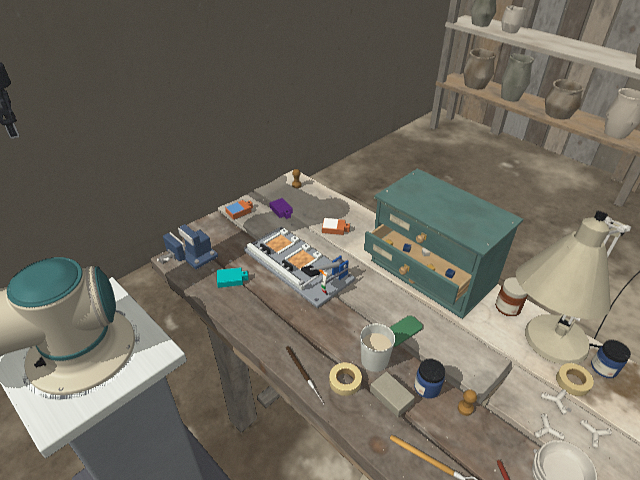

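View pics/side0.png

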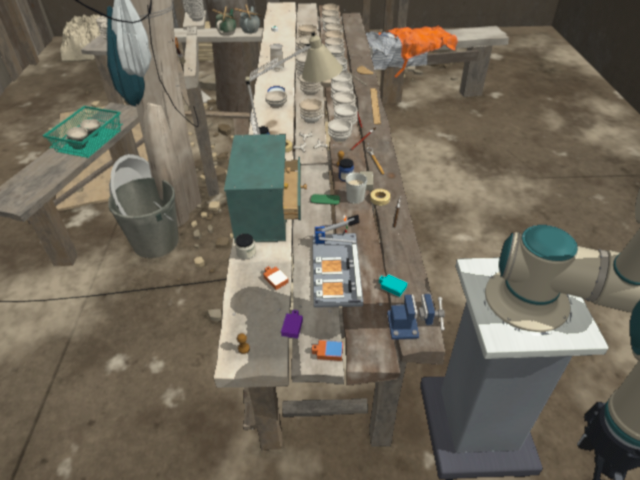

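The scene view has the blue tile at (238,209), the white tile at (335,227) and the jig at about (300,265). In the side view they are at (328,349), (275,277) and (335,275). The purple and turquoise tiles are decoys.

```bash
cat >> h.py <<'E'
from scipy.spatial.transform import Rotation as Ro
def ray(n,uv,s=None):
    p=manip.camera_params(n); uv=np.atleast_2d(np.array(uv,float))
    x=(uv-[p['cx'],p['cy']])/[p['fx'],p['fy']]
    if n=='wrist':
        r=np.linalg.norm(x,axis=1,keepdims=True); d=np.hstack([x*np.sinc(r/np.pi),np.cos(r)])
        T=p['tool_from_camera']; q=s['ee_rot']; R=Ro.from_quat(q,scalar_first=True).as_matrix()
        return R@T[:3,3]+s['position'], d@(R@T[:3,:3]).T
    d=np.c_[x,np.ones(len(x))]; R=p['R']; return -R.T@p['t'], d@R
def onz(n,uv,z,s=None):
    o,d=ray(n,uv,s); return o+d*((z-o[2])/d[:,2])[:,None]
E
python3 - <<'E'
from h import *
print(onz('scene',[[238,209],[335,227],[282,258],[304,263],[318,271]],.02).round(3))
print(onz('side',[[330,350],[276,278],[330,266],[332,288],[352,222]],.02).round(3))
E
```

```text
[[ 0.52   0.138  0.02 ]
 [ 0.657 -0.109  0.02 ]
 [ 0.474 -0.101  0.02 ]
 [ 0.501 -0.152  0.02 ]
 [ 0.506 -0.197  0.02 ]]
[[ 0.526  0.153  0.02 ]
 [ 0.663 -0.086  0.02 ]
 [ 0.514 -0.125  0.02 ]
 [ 0.512 -0.044  0.02 ]
 [ 0.439 -0.31   0.02 ]]
```

View pics/wrist0.png

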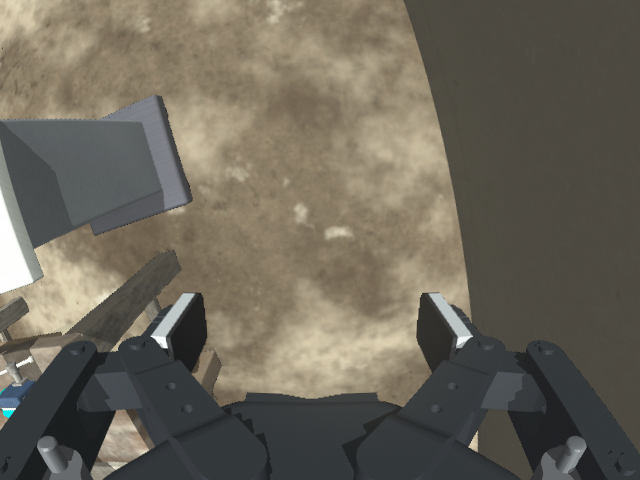

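The wrist view shows only floor: the hand is left of the bench. Next I move over the bench to look.

```bash
cat >> h.py <<'E'
def go(p,yaw=None,s=None):
    """deltas to world TCP p, yaw = world angle of tool y axis (mod pi)"""
    s=s or manip.get_state(); R=Ro.from_quat(s['ee_rot'],scalar_first=True).as_matrix()
    d=R.T@(np.array(p)-s['position'])/.8; y0=np.arctan2(R[1,1],R[0,1]); t=0
    if yaw is not None: t=-((yaw-y0+np.pi/2)%np.pi-np.pi/2)
    print('delta',d.round(4),'twist',round(t/np.radians(120),4),'| pos',s['position'].round(4),'y0',round(y0,4),'q6',s['qpos'][5].round(2),'t',s['clock'])
E
python3 -c "
from h import *
go([.53,0,.34],np.pi/2)"
```

```text
delta [-0.638  -0.5399 -0.16  ] twist -0.1303 | pos [0.1548 0.5533 0.2115] y0 1.298 q6 -0.12 t 0.15
```

Request:
{"fn": "move_arm", "kwargs": {
  "deltas": [
    [[-0.1,-0.08,-0.16,-0.06,-1],[-0.638,-0.54,-0.16,-0.13,-1],[-0.638,-0.54,-0.16,-0.13,-1],[-0.638,-0.54,-0.16,-0.13,-1],[-0.638,-0.54,-0.16,-0.13,-1],[-0.638,-0.54,-0.16,-0.13,-1],[-0.638,-0.54,-0.16,-0.13,-1],[-0.638,-0.54,-0.16,-0.13,-1],[-0.638,-0.54,-0.16,-0.13,-1],[-0.638,-0.54,-0.16,-0.13,-1],[-0.638,-0.54,-0.16,-0.13,-1],[-0.638,-0.54,-0.16,-0.13,-1]]
  ]
}}

```text
clock: 1.35
position: [0.4778, 0.0765, 0.3271]
ee_rot: [0.0, 0.0, 1.0, 0.0]
contact_force: [0.3, 0.6, -0.5]
width: 0.0855
gripper_force: 0.0
```

Request:
{"fn": "move_arm", "kwargs": {
  "deltas": [
    [[0,0,0,0,-1],[0,0,0,0,-1]]
  ]
}}

```text
clock: 1.55
position: [0.4774, 0.0775, 0.3264]
ee_rot: [-0.001, 0.002, 1.0, 0.0]
contact_force: [-0.4, 0.4, -0.6]
width: 0.0859
gripper_force: 0.0
```

```bash
python3 -c "
from h import *
s,im=snap('wrist','w1.png'); go([.53,0,.34],np.pi/2)"
```

```text
delta [-0.0667 -0.098  -0.0172] twist -0.0007 | pos [0.4768 0.0785 0.3264] y0 1.5694 q6 -1.55 t 1.6
```

View pics/w1.png

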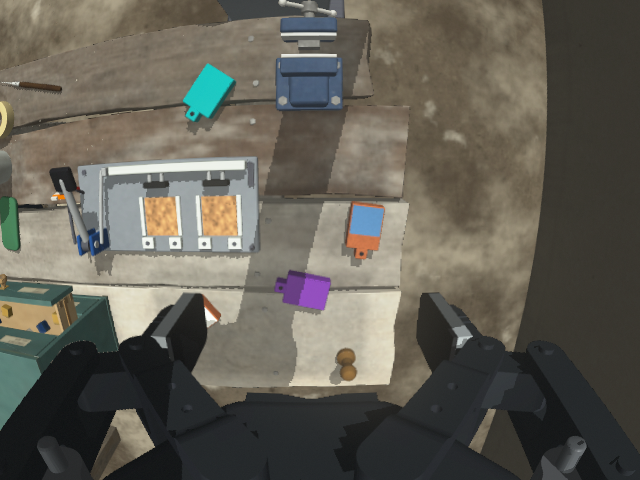

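The wrist view shows the jig at (170,205) with its lever at the left (62,180). The nests are at (160,217) and (219,215), and the blue tile is at (365,228) with its tab toward +x. The white tile is half hidden by the left finger at (210,312).

```bash
cat >> h.py <<'E'
def rect(n,mask,z,s,box=None):
    """largest blob -> world minAreaRect centre, sizes, angle of long side"""
    m=mask.astype(np.uint8)*255
    if box: k=np.zeros_like(m); k[box[1]:box[3],box[0]:box[2]]=1; m*=k
    c=max(cv2.findContours(m,0,cv2.CHAIN_APPROX_NONE)[0],key=cv2.contourArea)
    w=onz(n,c[:,0],z,s)[:,:2]; (a,b,an)=cv2.minAreaRect((w*1000).astype(np.float32))
    an=an if b[0]>b[1] else an+90
    return np.round(a,1),np.round(sorted(b),1),round((an+90)%180-90,1),c[:,0].min(0),c[:,0].max(0)
def hsv(im): return cv2.cvtColor(im,cv2.COLOR_RGB2HSV).astype(int).transpose(2,0,1)
E
python3 - <<'E'
from h import *
s=manip.get_state(); im=cv2.imread('pics/w1.png')[:,:,::-1].copy(); H,S,V=hsv(im)
bx=(335,195,395,265)
print('blue',rect('wrist',(H>95)&(H<120)&(S>100),.02,s,bx))
print('all',rect('wrist',((H>95)&(H<120)&(S>100))|((H<14)&(S>150)),.02,s,bx))
bx=(75,150,265,260)
for bb in ((135,185,185,240),(195,185,245,240)): print('nest',rect('wrist',(H<22)&(S>90)&(V>120),.012,s,bb))
for p in((165,170),(250,225),(100,180),(350,215),(370,245)): print(p,H[p[1],p[0]],S[p[1],p[0]],V[p[1],p[0]])
# manual plate corners
c=onz('wrist',[[80,167],[257,156],[259,249],[83,253]],.012,s);print(c.round(3))
cv2.imwrite('pics/jigcrop.png',cv2.resize(im[145:265,40:280,::-1],None,fx=3.3,fy=3.3,interpolation=2))
E
```

```text
blue (array([517.6, 151. ]), array([36.6, 39.2]), 83.4, array([351, 206], dtype=int32), array([382, 235], dtype=int32))
all (array([515.5, 150.7]), array([40.5, 40.8]), -6.0, array([351, 202], dtype=int32), array([382, 235], dtype=int32))
nest (array([ 510.5, -130.4]), array([47.3, 52.7]), -0.3, array([145, 197], dtype=int32), array([177, 234], dtype=int32))
nest (array([511. , -44.8]), array([47.7, 52.5]), -0.2, array([201, 196], dtype=int32), array([237, 234], dtype=int32))
(165, 170) 47 7 242
(250, 225) 90 12 172
(100, 180) 50 8 201
(350, 215) 10 147 132
(370, 245) 10 159 202
[[ 0.434 -0.26   0.012]
 [ 0.434  0.009  0.012]
 [ 0.558  0.008  0.012]
 [ 0.566 -0.275  0.012]]
```

View pics/jigcrop.png

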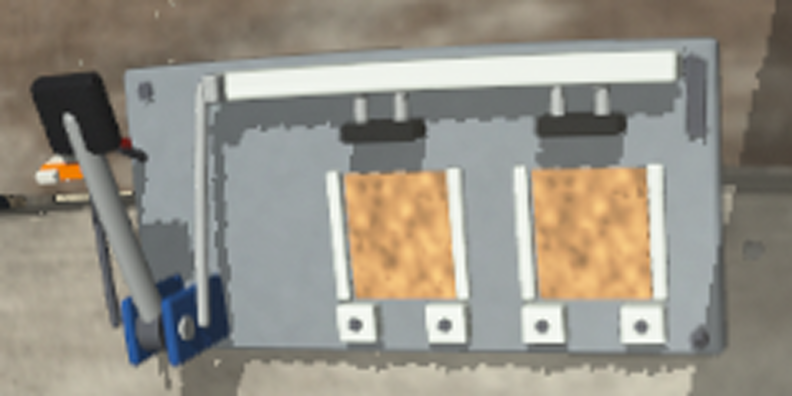

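The crop shows the plate, both nests with their rails and white fence blocks, the pads, and the paddle at the top left. The jig's yaw is about 0. I'll take a closer look from above it.

Request:
{"fn": "move_arm", "kwargs": {
  "deltas": [
    [[0,-0.207,0.157,0,-1],[0,-0.207,0.157,0,-1],[0,-0.207,0.157,0,-1],[0,-0.207,0.157,0,-1],[0,-0.207,0.157,0,-1],[0,-0.207,0.157,0,-1],[0,-0.207,0.157,0,-1]]
  ]
}}

```text
clock: 2.3
position: [0.4775, -0.0855, 0.2021]
ee_rot: [0.001, -0.001, 1.0, 0.0]
contact_force: [-0.4, -0.5, 1.1]
width: 0.0853
gripper_force: 0.0
```

```bash
python3 -c "
from h import *
s,im=snap('wrist','w2.png'); go([.52,.15,.12]);np.save('s2.npy',s)"
```

```text
delta [-0.053   0.2943  0.1034] twist 0.0 | pos [ 0.4778 -0.0855  0.2025] y0 1.5724 q6 -1.89 t 2.35
```

View pics/w2.png

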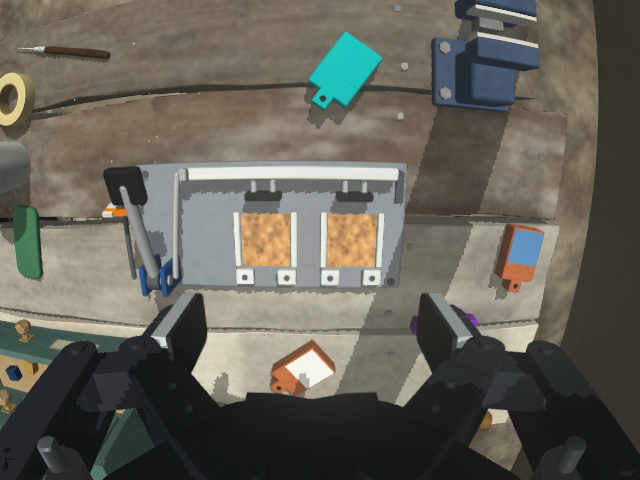

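The jig is at (260,225), the nests at (265,240) and (351,240), the white tile at (303,368) with its tab toward (280,387), and the paddle at (125,186).

Run:
```python
from h import *
s=np.load('s2.npy',allow_pickle=True).item(); im=cv2.imread('pics/w2.png')[:,:,::-1].copy(); H,S,V=hsv(im)
for bb in ((230,200,305,275),(315,200,390,275)): print('nest',rect('wrist',(H<22)&(S>90)&(V>120),.012,s,bb))
W=(S<40)&(V>200)
for bb in ((230,269,258,290),(272,269,300,290),(318,269,345,290),(358,269,385,290)): print('block',rect('wrist',W,.022,s,bb))
for bb in ((228,208,240,266),(289,208,300,266),(317,208,327,266),(376,208,388,266)): print('rail',rect('wrist',W,.017,s,bb))
D=V<60
for bb in ((240,188,287,206),(330,188,378,206)): print('pad',rect('wrist',D,.028,s,bb))
print('paddle',rect('wrist',D,.095,s,(100,160,150,210)))
print('plate',onz('wrist',[[136,164],[406,164],[400,287],[140,286]],.012,s)[:,:2].round(4))
print('white',rect('wrist',(S<40)&(V>190),.02,s,(265,335,345,400)))
print('whole',rect('wrist',((H<14)&(S>130))|((S<40)&(V>200)),.02,s,(265,335,345,400)))
print('blue',rect('wrist',(H>95)&(H<120)&(S>100),.02,s,(490,215,550,300)))
print('tabs',onz('wrist',[[280,387],[515,288]],.02,s).round(4))
```

```text
nest (array([ 511.5, -131. ]), array([47.6, 54.1]), -0.7, array([241, 213], dtype=int32), array([289, 265], dtype=int32))
nest (array([512.4, -45.5]), array([47.8, 53.8]), -1.0, array([327, 214], dtype=int32), array([375, 266], dtype=int32))
block (array([ 546.6, -152.3]), array([15.1, 17.4]), -89.2, array([236, 269], dtype=int32), array([253, 283], dtype=int32))
block (array([ 546.8, -109.8]), array([13.9, 17.1]), -89.8, array([278, 270], dtype=int32), array([295, 283], dtype=int32))
block (array([547.4, -67. ]), array([15. , 16.9]), 89.7, array([321, 270], dtype=int32), array([338, 284], dtype=int32))
block (array([547.7, -24.7]), array([15.2, 17.2]), 89.1, array([363, 270], dtype=int32), array([380, 284], dtype=int32))
rail (array([ 509.5, -158.9]), array([ 5. , 54.5]), -0.6, array([233, 212], dtype=int32), array([239, 265], dtype=int32))
rail (array([ 509.5, -102.6]), array([ 5. , 53.8]), -0.8, array([291, 212], dtype=int32), array([296, 265], dtype=int32))
rail (array([509.5, -73.3]), array([ 4.9, 53.8]), 0.4, array([321, 212], dtype=int32), array([326, 265], dtype=int32))
rail 
[... 283 characters left out ...]
9.4, array([357, 192], dtype=int32), array([359, 193], dtype=int32))
paddle (array([ 443.3, -234.6]), array([30.4, 40.1]), 86.6, array([103, 167], dtype=int32), array([146, 205], dtype=int32))
plate [[ 0.4315 -0.2639]
 [ 0.4356  0.0064]
 [ 0.5636  0.0082]
 [ 0.5653 -0.2758]]
white (array([661.5, -87.3]), array([37.4, 41.1]), 37.2, array([285, 350], dtype=int32), array([332, 386], dtype=int32))
whole (array([ 664.9, -100.3]), array([50.9, 78.5]), -53.6, array([271, 341], dtype=int32), array([334, 395], dtype=int32))
blue (array([519.2, 150.4]), array([36.7, 40.1]), 83.1, array([508, 230], dtype=int32), array([543, 264], dtype=int32))
tabs [[ 0.6874 -0.1215  0.02  ]
 [ 0.5667  0.1453  0.02  ]]
```

```bash
python3 -c "
from h import *
go([.53,.15,.13],1.45)"
```

```text
delta [-0.0655  0.2943  0.0909] twist 0.0584 | pos [ 0.4778 -0.0855  0.2025] y0 1.5724 q6 -1.89 t 2.35
```

Request:
{"fn": "move_arm", "kwargs": {
  "deltas": [
    [[-0.0655,0.294,0.09,0.058,-1],[-0.0655,0.294,0.09,0.058,-1],[-0.0655,0.294,0.09,0.058,-1],[-0.0655,0.294,0.09,0.058,-1],[-0.0655,0.294,0.09,0.058,-1],[-0.0655,0.294,0.09,0.058,-1],[-0.0655,0.294,0.09,0.058,-1],[-0.0655,0.294,0.09,0.058,-1]]
  ]
}}

```text
clock: 3.15
position: [0.5297, 0.1483, 0.1304]
ee_rot: [0.001, 0.06, 0.998, -0.0]
contact_force: [0.2, -0.8, 0.5]
width: 0.0854
gripper_force: 0.0
```

```bash
cat > blue.py <<'E'
from h import *
import sys
s,im=snap('wrist',sys.argv[1]); np.save('s3.npy',s); H,S,V=hsv(im); bb=(200,80,420,430)
g=(H>95)&(H<120)&(S>100)
print('blue',rect('wrist',g,.02,s,bb)); print('all',rect('wrist',g|((H<14)&(S>120)),.02,s,bb))
go([.53,.15,.03])
E
python3 blue.py w3.png
```

```text
blue (array([518.4, 149.4]), array([36.1, 39.7]), 83.0, array([284, 187], dtype=int32), array([337, 234], dtype=int32))
all (array([532.8, 147.3]), array([43.2, 74.1]), -7.0, array([282, 181], dtype=int32), array([339, 275], dtype=int32))
delta [0.0003 0.0029 0.1255] twist 0.0 | pos [0.5298 0.1477 0.1304] y0 1.4488 q6 -1.3 t 3.2
```

View pics/w3.png

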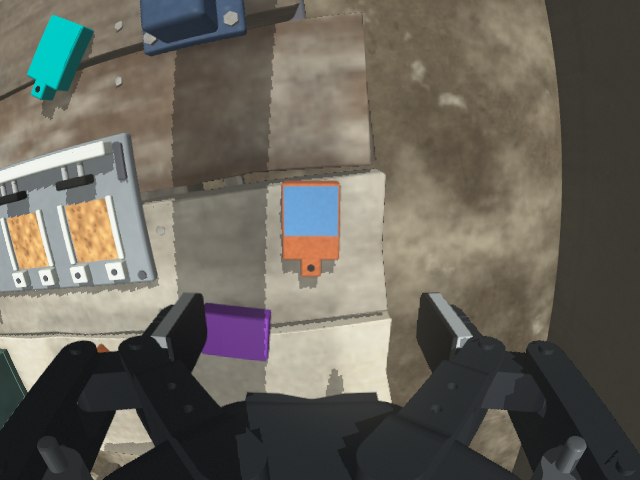

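The blue tile is clear at (311,222) with its tab at (311,268). Its centre works out at (0.526, 0.148) with a yaw of -7°. Going down.

```bash
python3 -c "
from h import *
go([.526,.1482,.014],1.4486)"
```

```text
delta [5.000e-03 1.000e-04 1.455e-01] twist 0.0001 | pos [0.5298 0.1477 0.1304] y0 1.4488 q6 -1.3 t 3.2
```

Request:
{"fn": "move_arm", "kwargs": {
  "deltas": [
    [[0.005,0,0.06,0,-1],[0.005,0,0.11,0,-1],[0.005,0,0.1455,0,-1],[0.005,0,0.1455,0,-1],[0.005,0,0.1455,0,1],[0.005,0,0.1455,0,1],[0.005,0,0.1455,0,1],[0.005,0,0.1455,0,1],[0.005,0,0.1455,0,1],[0.005,0,0.1455,0,1]]
  ],
  "squeeze": 40
}}

```text
clock: 4.2
position: [0.5259, 0.1487, 0.0134]
ee_rot: [0.0, 0.061, 0.998, 0.0]
contact_force: [0.2, -0.2, -0.5]
width: 0.0001
gripper_force: 0.0
```

```bash
python3 blue.py w4.png
```

```text
blue (array([518.7, 149.1]), array([37.4, 40.4]), 82.9, array([264, 232], dtype=int32), array([356, 309], dtype=int32))
all (array([519.9, 149. ]), array([43.3, 52.3]), -7.2, array([261, 218], dtype=int32), array([359, 325], dtype=int32))
delta [-0.005   0.0023 -0.021 ] twist 0.0 | pos [0.5258 0.1486 0.0132] y0 1.449 q6 -1.3 t 4.25
```

View pics/w4.png

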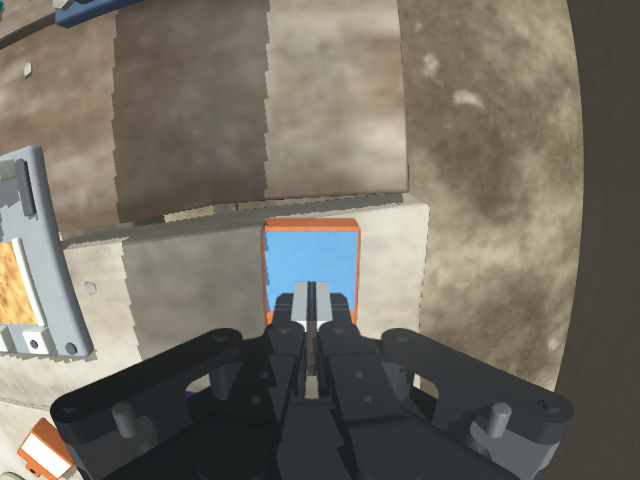

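The fingers have shut above the tile, with the tips at about row 283. I'll check the actual fingertip height from the picture.

Run:
```python
from h import *
p=manip.camera_params('wrist');T=np.linalg.inv(p['tool_from_camera'])
for x in(0,.011):
  for z in(-.02,-.01,0,.008):
    c=T@[x,0,z,1];r=np.hypot(c[0],c[1]);th=np.arctan2(r,c[2]);print(x,z,p['cx']+p['fx']*th*c[0]/r,p['cy']+p['fy']*th*c[1]/r)
s=manip.get_state();print(s['contact_force'],s['gripper_force'],s['effort'].round(2),s['qpos'].round(4))
```

```text
0 -0.02 311.2788663930904 299.23156442071723
0 -0.01 311.25360615354697 289.7832478353594
0 0 311.2310299762906 281.31735816267525
0 0.008 311.2146397612509 275.15837303083686
0.011 -0.02 311.2492283571112 275.10022237147405
0.011 -0.01 311.2251030921746 266.7754292926884
0.011 0 311.2036443991505 259.35806225314525
0.011 0.008 311.18812300229536 253.98548097394803
[-0.02841719  0.55326963  0.01766393] 0.0 [-2.000e-02 -4.320e+01 -1.767e+01 -0.000e+00 -1.000e-02 -0.000e+00] [ 1.481e-01  4.188e-01  1.844e+00  1.000e-04  8.784e-01 -1.301e+00]
```

Run:
```python
from h import *
p=manip.camera_params('wrist');T=p['tool_from_camera'];s={'ee_rot':[1,0,0,0],'position':np.zeros(3)}
for uv,y in (((203,293),-.0427),((421,293),.0427),((207,345),-.0427),((205,340),-.0427)):
  o,d=ray('wrist',[uv],s);print(uv,o+d[0]*(y-o[1])/d[0][1])
# shut: width of the two tips in w4, cols 275..350 rows 295
for u in (275,294,330,350):
  o,d=ray('wrist',[(u,293)],s);print(u,[ (o+d[0]*(z-o[2])/d[0][2]).round(4) for z in(-.03,-.01,.008)])
```

```text
(203, 293) [ 0.00797438 -0.0427     -0.03269194]
(421, 293) [ 0.00866882  0.0427     -0.03457002]
(207, 345) [-0.01398168 -0.0427     -0.03624724]
(205, 340) [-0.01058894 -0.0427     -0.0378626 ]
275 [array([ 0.0073, -0.0142, -0.03  ]), array([-0.0016, -0.0163, -0.01  ]), array([-0.0097, -0.0183,  0.008 ])]
294 [array([ 0.0074, -0.0068, -0.03  ]), array([-0.0016, -0.0078, -0.01  ]), array([-0.0097, -0.0087,  0.008 ])]
330 [array([ 0.0074,  0.0073, -0.03  ]), array([-0.0016,  0.0084, -0.01  ]), array([-0.0097,  0.0094,  0.008 ])]
350 [array([ 0.0073,  0.0152, -0.03  ]), array([-0.0017,  0.0175, -0.01  ]), array([-0.0098,  0.0195,  0.008 ])]
```

By the camera, the real fingertips sit about 20 mm behind the TCP when shut and 33 mm behind when open, which is about 28 mm further back than stated. So I open, go 30 mm lower and regrasp, watching the force.

Request:
{"fn": "move_arm", "kwargs": {
  "deltas": [
    [[0,0,0,0,-1],[0,0,0,0,-1],[0,0,0,0,-1],[0,0,0,0,-1],[0,0,0,0,-1],[0,0,0.02,0,-1],[0,0,0.0375,0,-1],[0,0,0.0375,0,-1]]
  ]
}}

```text
clock: 5.05
position: [0.5241, 0.1483, -0.0186]
ee_rot: [-0.002, 0.061, 0.998, -0.0]
contact_force: [-0.1, -0.1, 0.4]
width: 0.0858
gripper_force: 0.0
```

Request:
{"fn": "move_arm", "kwargs": {
  "deltas": [
    [[0,0,0,0,1],[0,0,0,0,1],[0,0,0,0,1],[0,0,0,0,1],[0,0,0,0,1],[0,0,0,0,1]]
  ],
  "squeeze": 40
}}

```text
clock: 5.65
position: [0.5265, 0.1487, -0.0161]
ee_rot: [0.001, 0.061, 0.998, 0.0]
contact_force: [-0.4, -0.7, 6.6]
width: 0.0432
gripper_force: 42.5
```

Gripped: the width is 43.2 mm at 42 N. Lift and carry it to the left nest.

Request:
{"fn": "move_arm", "kwargs": {
  "deltas": [
    [[0,0,-0.04,0,1],[0,0,-0.1,0,1],[0,0,-0.1,0,1]]
  ]
}}

```text
clock: 5.95
position: [0.5303, 0.1493, 0.0683]
ee_rot: [0.006, 0.061, 0.998, 0.001]
contact_force: [0.6, 0.4, -1.0]
width: 0.0432
gripper_force: 41.9
```

```bash
python3 -c "
from h import *
go([.5055,-.0452,.06],np.pi/2-.01); s=manip.get_state(); print(s['contact_force'],s['width'])"
```

```text
delta [ 0.0013 -0.2452  0.0096] twist -0.0534 | pos [0.5303 0.1493 0.0683] y0 1.4489 q6 -1.3 t 5.95
[ 0.58027956  0.41565885 -0.95801871] 0.04322150729122879
```

Request:
{"fn": "move_arm", "kwargs": {
  "deltas": [
    [[-0.004,-0.245,0.0,-0.053,1],[-0.004,-0.245,0.0,-0.053,1],[-0.004,-0.245,0.0,-0.053,1],[-0.004,-0.245,0.0,-0.053,1],[-0.004,-0.245,0.0,-0.053,1],[-0.004,-0.245,0.0,-0.053,1],[-0.004,-0.245,0.0,-0.053,1],[-0.004,-0.245,0.0,-0.053,1],[-0.004,-0.245,0.0,-0.053,1]]
  ]
}}

```text
clock: 6.85
position: [0.505, -0.0451, 0.0628]
ee_rot: [-0.0, 0.004, 1.0, 0.0]
contact_force: [0.8, -0.2, -0.6]
width: 0.0432
gripper_force: 41.9
```

```bash
cat > held.py <<'E'
from h import *
import sys
s,im=snap('wrist',sys.argv[1]); H,S,V=hsv(im)
for c in sys.argv[2:]:
  g={'b':(H>95)&(H<120)&(S>100),'w':(S<40)&(V>190)}[c]
  print(c,rect('wrist',g,s['position'][2]+.036,s,(230,150,400,330)))
go([.5055,-.0452,-.003],np.pi/2-.01)
E
python3 held.py w5.png b
```

```text
b (array([494.8, -45.1]), array([31.8, 40.6]), 89.4, array([256, 252], dtype=int32), array([367, 329], dtype=int32))
delta [-0.0005  0.      0.0823] twist 0.0005 | pos [ 0.5051 -0.0452  0.0628] y0 1.5618 q6 -1.79 t 6.9
```

Request:
{"fn": "move_arm", "kwargs": {
  "deltas": [
    [[0,0,0.04,0,1],[0,0,0.06,0,1],[0,0,0.075,0,1],[0,0,0.081,0,1],[0,0,0.0825,0,1],[0,0,0.0825,0,1]]
  ]
}}

```text
clock: 7.5
position: [0.5056, -0.0464, -0.0027]
ee_rot: [0.0, 0.005, 1.0, -0.0]
contact_force: [-0.7, 0.8, 0.2]
width: 0.0432
gripper_force: 41.9
```

```bash
python3 held.py w6.png b
```

```text
b (array([495.3, -46.3]), array([31.9, 40.7]), 89.3, array([256, 252], dtype=int32), array([367, 329], dtype=int32))
delta [0.0003 0.0016 0.0006] twist -0.0004 | pos [ 0.5057 -0.0465 -0.0025] y0 1.56 q6 -1.79 t 7.55
```

Request:
{"fn": "move_arm", "kwargs": {
  "deltas": [
    [[0,0.001,0.0018,0,1],[0,0.001,0.0018,0,1],[0,0.001,0.0018,0,-0.4],[0,0.001,0.0018,0,-0.4],[0,0.001,0.0018,0,-0.4],[0,0.001,0.0018,0,-0.4],[0,0.001,-0.03,0,-0.4],[0,0.001,-0.09,0,-0.4],[0,0.001,-0.15,0,-0.4],[0,0.001,-0.21,0,-0.4],[0,0.001,-0.21,0,-1]]
  ]
}}

```text
clock: 8.65
position: [0.5098, -0.0466, 0.1718]
ee_rot: [0.007, 0.005, 1.0, -0.002]
contact_force: [1.2, -0.1, -0.1]
width: 0.0728
gripper_force: 0.0
```

Run:
```python
from h import *
s,im=snap('wrist','w7.png'); H,S,V=hsv(im); np.save('s7.npy',s)
g=(H>95)&(H<120)&(S>100); o=(H<14)&(S>120)
print('blue',rect('wrist',g,.032,s)); print('all',rect('wrist',g|o,.032,s,(230,100,400,330)))
print('white',rect('wrist',(S<40)&(V>190),.02,s,(180,330,345,470)))
go([.664,-.1,.14])
cv2.imwrite('pics/c7.png',im[120:480,120:520,::-1])
```

```text
blue (array([497.7, -45.5]), array([36.3, 40. ]), 89.4, array([289, 179], dtype=int32), array([337, 222], dtype=int32))
all (array([512.5, -45.7]), array([44. , 74.2]), -0.4, array([286, 174], dtype=int32), array([339, 260], dtype=int32))
white (array([661.1, -87.5]), array([37.8, 40.4]), 37.4, array([247, 337], dtype=int32), array([299, 379], dtype=int32))
delta [-0.196  -0.0651  0.0374] twist 0.0 | pos [ 0.5075 -0.0462  0.1685] y0 1.5598 q6 -1.79 t 8.7
```

View pics/c7.png

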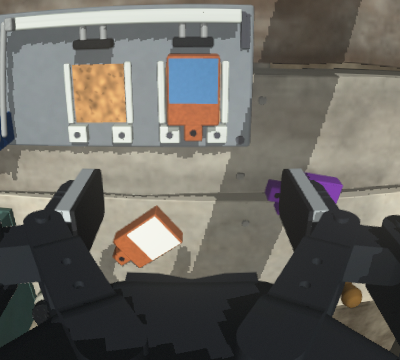

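The blue tile is seated in the left nest, tab in the slot, at (313,217) in full-frame pixels. The white tile is at (270,360). Next I hover over the white one.

Run:
```python
from h import *
print(onz('scene',[[366,250],[366,234]],.05).round(3), onz('scene',[[366,250],[378,205]],.0).round(3))
go([.665,-.094,.13],np.radians(37.4))
```

```text
[[ 0.619 -0.249  0.05 ]
 [ 0.666 -0.209  0.05 ]] [[ 0.664 -0.215 -0.   ]
 [ 0.837 -0.11   0.   ]]
delta [-0.1971 -0.0575  0.0499] twist 0.4331 | pos [ 0.5075 -0.0462  0.1685] y0 1.5598 q6 -1.79 t 8.7
```

Request:
{"fn": "move_arm", "kwargs": {
  "deltas": [
    [[-0.197,-0.0575,0.05,0.433,-1],[-0.197,-0.0575,0.05,0.433,-1],[-0.197,-0.0575,0.05,0.433,-1],[-0.197,-0.0575,0.05,0.433,-1],[-0.197,-0.0575,0.05,0.433,-1],[-0.197,-0.0575,0.05,0.433,-1],[-0.197,-0.0575,0.05,0.433,-1],[-0.197,-0.0575,0.05,0.433,-1]]
  ]
}}

```text
clock: 9.5
position: [0.6612, -0.0931, 0.1234]
ee_rot: [-0.001, 0.442, 0.897, -0.0]
contact_force: [0.4, -0.1, -0.7]
width: 0.0853
gripper_force: 0.0
```

Run:
```python
from h import *
s,im=snap('wrist','w8.png'); H,S,V=hsv(im)
o=(H<14)&(S>120); bb=(230,120,400,330)
m=cv2.morphologyEx((o*255).astype(np.uint8),cv2.MORPH_CLOSE,np.ones((3,3)))
print('all',rect('wrist',m>0,.02,s,bb))
print('white',rect('wrist',(S<40)&(V>190),.02,s,bb)); go([.665,-.094,-.016],np.radians(37.4))
```

```text
all (array([ 677.1, -115.3]), array([38.9, 49.5]), 19.1, array([286, 230], dtype=int32), array([342, 287], dtype=int32))
white (array([660.9, -87.8]), array([37.2, 40.4]), 37.6, array([287, 198], dtype=int32), array([342, 247], dtype=int32))
delta [-0.0039  0.0031  0.1748] twist 0.0013 | pos [ 0.6614 -0.0931  0.1239] y0 0.6554 q6 -0.9 t 9.55
```

The white tile's centre comes out at (0.6656, -0.0939), which is where I'm aiming. Descend and grip.

Request:
{"fn": "move_arm", "kwargs": {
  "deltas": [
    [[-0.004,0.003,0.06,0.001,-1],[-0.004,0.003,0.12,0.001,-1],[-0.004,0.003,0.16,0.001,-1],[-0.004,0.003,0.1748,0.001,-1],[-0.004,0.003,0.1748,0.001,-1],[-0.004,0.003,0.1748,0.001,-1]]
  ]
}}

```text
clock: 10.15
position: [0.6673, -0.0947, -0.0134]
ee_rot: [0.001, 0.444, 0.896, 0.0]
contact_force: [0.8, -0.7, 0.5]
width: 0.0854
gripper_force: 0.0
```

```bash
python3 -c "
from h import *
go([.6656,-.0939,-.016],np.radians(37.6))"
```

```text
delta [ 0.0021 -0.0011  0.0033] twist -0.0023 | pos [ 0.6673 -0.0947 -0.0134] y0 0.6515 q6 -0.9 t 10.15
```

Request:
{"fn": "move_arm", "kwargs": {
  "deltas": [
    [[0.002,-0.001,0.0033,0,-1],[0.002,-0.001,0.0033,0,1],[0.002,-0.001,0.0033,0,1],[0.002,-0.001,0.0033,0,1],[0.002,-0.001,0.0033,0,1],[0.002,-0.001,0.0033,0,1],[0.002,-0.001,0.0033,0,1]]
  ],
  "squeeze": 40
}}

```text
clock: 10.85
position: [0.665, -0.0938, -0.0165]
ee_rot: [0.001, 0.444, 0.896, 0.0]
contact_force: [-0.7, 0.4, 5.3]
width: 0.0431
gripper_force: 43.2
```

Request:
{"fn": "move_arm", "kwargs": {
  "deltas": [
    [[0,0,-0.04,0,1],[0,0,-0.1,0,1],[0,0,-0.1,0,1],[0,0,-0.1,0,1]]
  ]
}}

```text
clock: 11.25
position: [0.665, -0.0938, 0.0635]
ee_rot: [0.001, 0.444, 0.896, 0.0]
contact_force: [-0.5, 0.3, -2.2]
width: 0.0429
gripper_force: 42.5
```

```bash
python3 -c "
from h import *
go([.5042,-.1309,.062],np.pi/2-.01)"
```

```text
delta [ 0.0848 -0.188   0.0014] twist -0.4345 | pos [ 0.665  -0.0938  0.0635] y0 0.6509 q6 -0.89 t 11.25
```

Request:
{"fn": "move_arm", "kwargs": {
  "deltas": [
    [[0.085,-0.188,0.001,-0.4345,1],[0.085,-0.188,0.001,-0.4345,1],[0.085,-0.188,0.001,-0.4345,1],[0.085,-0.188,0.001,-0.4345,1],[0.085,-0.188,0.001,-0.4345,1],[0.085,-0.188,0.001,-0.4345,1],[0.085,-0.188,0.001,-0.4345,1],[0.085,-0.188,0.001,-0.4345,1],[0.085,-0.188,0.001,-0.4345,1],[0.085,-0.188,0.001,-0.4345,1]]
  ]
}}

```text
clock: 12.25
position: [0.5034, -0.1305, 0.0612]
ee_rot: [-0.0, 0.005, 1.0, 0.0]
contact_force: [0.2, 0.1, -1.8]
width: 0.0429
gripper_force: 42.5
```

```bash
sed -i 's/^go.*/go([.5042,-.1309,-.0035],np.pi\/2-.01)/' held.py; python3 held.py w9.png w
```

```text
w (array([ 493.5, -130.5]), array([31.1, 41.2]), 89.3, array([255, 254], dtype=int32), array([368, 329], dtype=int32))
delta [-0.001  -0.0005  0.081 ] twist -0.0003 | pos [ 0.5035 -0.1305  0.0613] y0 1.5601 q6 -1.95 t 12.3
```

Request:
{"fn": "move_arm", "kwargs": {
  "deltas": [
    [[-0.001,0,0.04,0,1],[-0.001,0,0.06,0,1],[-0.001,0,0.075,0,1],[-0.001,0,0.081,0,1],[-0.001,0,0.0815,0,1],[-0.001,0,0.0815,0,1]]
  ]
}}

```text
clock: 12.9
position: [0.505, -0.1309, -0.0031]
ee_rot: [0.001, 0.005, 1.0, -0.0]
contact_force: [0.1, -0.8, -0.3]
width: 0.0428
gripper_force: 42.5
```

```bash
python3 held.py w10.png w
```

```text
w (array([ 495. , -130.9]), array([31.1, 41.1]), 89.5, array([255, 254], dtype=int32), array([367, 329], dtype=int32))
delta [ 0.001  -0.      0.0005] twist -0.0 | pos [ 0.505  -0.1309 -0.0031] y0 1.5607 q6 -1.95 t 12.95
```

Request:
{"fn": "move_arm", "kwargs": {
  "deltas": [
    [[0.001,0,0.0012,0,1],[0.001,0,0.0012,0,1],[0.001,0,0.0012,0,-0.4],[0.001,0,0.0012,0,-0.4],[0.001,0,0.0012,0,-0.4],[0.001,0,0.0012,0,-0.4],[0.001,0,-0.03,0,-0.4],[0.001,0,-0.09,0,-0.4],[0.001,0,-0.15,0,-0.4],[0.001,0,-0.21,0,-0.4],[0.001,0,-0.25,0,1],[0.001,0,-0.25,0,1]]
  ]
}}

```text
clock: 14.15
position: [0.5067, -0.1319, 0.2018]
ee_rot: [0.005, 0.005, 1.0, -0.002]
contact_force: [-0.2, 1.0, 0.3]
width: 0.0318
gripper_force: 0.0
```

Request:
{"fn": "move_arm", "kwargs": {
  "deltas": [
    [[0.06,-0.08,0,0,1],[0.06,-0.08,0,0,1],[0.06,-0.08,0,0,1],[0.06,-0.08,0,0,1]]
  ]
}}

```text
clock: 14.55
position: [0.4543, -0.1941, 0.1956]
ee_rot: [-0.0, 0.006, 1.0, 0.001]
contact_force: [-0.5, -0.1, 0.2]
width: 0.0
gripper_force: 0.0
```

```bash
cat > jig.py <<'E'
from h import *
import sys
s,im=snap('wrist',sys.argv[1]); H,S,V=hsv(im); np.save('sj.npy',s); print(s['position'])
g=(H>95)&(H<120)&(S>100); o=(H<14)&(S>120)
P=lambda x,y,z: x
print('blue',rect('wrist',g&(V>140),.032,s)); 
o2=cv2.connectedComponentsWithStats((o).astype(np.uint8)); 
for st,c in zip(o2[2][1:],o2[3][1:]):
  if st[4]>60: print('orange',st,onz('wrist',[c],.03,s).round(3))
D=cv2.connectedComponentsWithStats(((V<50)).astype(np.uint8))
for st,c in zip(D[2][1:],D[3][1:]):
  if st[4]>150: print('dark',st,onz('wrist',[c],.09,s).round(3))
cv2.imwrite('pics/x.png',im[:,:,::-1])
E
python3 jig.py w11.png
```

```text
[ 0.45430046 -0.19405473  0.19557225]
blue (array([498.3, -44.7]), array([35.7, 39.7]), 88.1, array([443, 238], dtype=int32), array([483, 272], dtype=int32))
orange [ 355  231   47   76 1150] [[ 0.52  -0.132  0.03 ]]
orange [439 231  45  73 991] [[ 0.52  -0.048  0.03 ]]
dark [  0 238  75   5 273] [[ 0.461 -0.453  0.09 ]]
dark [   50   332   524   148 43443] [[ 0.645 -0.201  0.09 ]]
```

Run:
```python
from h import *
s=np.load('sj.npy',allow_pickle=True).item(); im=cv2.imread('pics/w11.png')[:,:,::-1].copy(); H,S,V=hsv(im)
B=cv2.connectedComponentsWithStats(((V<75)&(S<60)).astype(np.uint8))
for st,c in zip(B[2][1:],B[3][1:]):
  if st[4]>150 and st[1]<320: print('dark',st,c.round(),onz('wrist',[c],.095,s).round(4))
for nm,m in(('green',(H>40)&(H<80)&(S>120)),('red',((H<6)|(H>174))&(S>150)),('orng',(H>8)&(H<20)&(S>180))):
  B=cv2.connectedComponentsWithStats(m.astype(np.uint8))
  for st,c in zip(B[2][1:],B[3][1:]):
    if st[4]>8 and st[1]<340: print(nm,st,onz('wrist',[c],.06,s).round(3))
cv2.imwrite('pics/c11.png',cv2.resize(im[130:400,120:520,::-1],None,fx=2,fy=2,interpolation=2))
```

```text
dark [358   0 115   9 404] [437.   2.] [[ 0.2819 -0.099   0.095 ]]
dark [   50     0   590   480 77893] [385. 386.] [[ 0.5999 -0.1298  0.095 ]]
dark [565  57  26  16 168] [573.  65.] [[0.3138 0.0278 0.095 ]]
dark [157 104 268  10 910] [296. 108.] [[ 0.3669 -0.2031  0.095 ]]
dark [ 92 112  53  21 229] [111. 123.] [[ 0.3669 -0.3466  0.095 ]]
dark [472 114 102  31 336] [526. 129.] [[ 0.3747 -0.0234  0.095 ]]
dark [ 40 129  24  26 225] [ 48. 140.] [[ 0.3729 -0.4134  0.095 ]]
dark [ 231  195   48   42 1577] [255. 213.] [[ 0.4417 -0.235   0.095 ]]
dark [446 216  35  11 312] [462. 222.] [[ 0.4496 -0.0772  0.095 ]]
dark [  0 237  76  14 617] [ 41. 243.] [[ 0.4627 -0.4385  0.095 ]]
dark [330 294  18  15 208] [338. 301.] [[ 0.5128 -0.1739  0.095 ]]
orng [223 238  28   8 150] [[ 0.473 -0.255  0.06 ]]
```

View pics/c11.png

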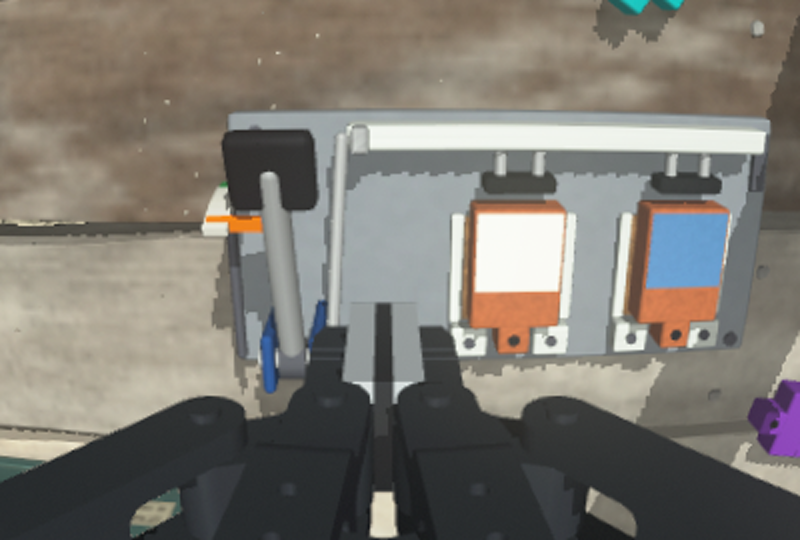

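Both tiles lie in their nests, tabs in the slots: white at crop (516,250), blue at (688,245). The paddle is at crop (270,170), which works out at (0.442, -0.235, about 0.096). The fingers are shut, so I move above the paddle.

```bash
python3 -c "
from h import *
go([.430,-.232,.15],np.pi/2-.01)"
```

```text
delta [ 0.0304 -0.0483  0.0571] twist -0.0003 | pos [ 0.4548 -0.1937  0.1957] y0 1.5601 q6 -2.1 t 14.6
```

Request:
{"fn": "move_arm", "kwargs": {
  "deltas": [
    [[0.0304,-0.048,0.0,0,1],[0.0304,-0.048,0.057,0,1],[0.0304,-0.048,0.075,0,1],[0.0304,-0.048,0.082,0,1],[0.0304,-0.048,0.082,0,1]]
  ]
}}

```text
clock: 15.1
position: [0.4304, -0.2315, 0.1301]
ee_rot: [-0.001, 0.004, 1.0, 0.001]
contact_force: [0.1, 0.9, 0.3]
width: -0.0001
gripper_force: 0.0
```

Request:
{"fn": "move_arm", "kwargs": {
  "deltas": [
    [[0,0,0.008,0,1],[0,0,0.0125,0,1],[0,0,0.0125,0,1]]
  ]
}}

```text
clock: 15.4
position: [0.4304, -0.2321, 0.1209]
ee_rot: [0.0, 0.005, 1.0, -0.0]
contact_force: [-0.1, 0.5, -0.4]
width: 0.0002
gripper_force: 0.0
```

Request:
{"fn": "move_arm", "kwargs": {
  "deltas": [
    [[0,0,0.008,0,1],[0,0,0.0125,0,1],[0,0,0.0125,0,1]]
  ]
}}

```text
clock: 15.7
position: [0.4297, -0.232, 0.1102]
ee_rot: [-0.0, 0.005, 1.0, 0.0]
contact_force: [-1.2, -0.0, 0.1]
width: 0.0
gripper_force: 0.0
```

Request:
{"fn": "move_arm", "kwargs": {
  "deltas": [
    [[0,0,0.008,0,1],[0,0,0.0125,0,1],[0,0,0.0125,0,1]]
  ]
}}

```text
clock: 16.0
position: [0.4297, -0.232, 0.1001]
ee_rot: [-0.001, 0.005, 1.0, 0.0]
contact_force: [0.0, 0.1, 0.4]
width: 0.0004
gripper_force: 0.0
```

```bash
cat > ptr.py <<'E'
from h import *
import sys
def ptr(s,im,show=True):
  H,S,V=hsv(im); m=((H>8)&(H<20)&(S>180)).astype(np.uint8)
  B=cv2.connectedComponentsWithStats(m)
  for st,c in zip(B[2][1:],B[3][1:]):
    o,d=ray('wrist',[c],s); p=o+d[0]*(-.255-o[1])/d[0][1]
    a=np.arctan2(p[2]-.05,.5368-p[0])
    if st[4]>8 and .02<p[2]<.12 and .4<p[0]<.54: print('ptr',st,p.round(4),'lever',round(.4-a,3))
  g=((H>40)&(H<85)&(S>90)).astype(np.uint8); r=(((H<6)|(H>172))&(S>120)).astype(np.uint8)
  for n,q in(('green',g),('red',r)):
    B=cv2.connectedComponentsWithStats(q)
    for st,c in zip(B[2][1:],B[3][1:]):
      o,d=ray('wrist',[c],s); p=o+d[0]*(-.255-o[1])/d[0][1]
      if st[4]>4 and .0<p[2]<.13 and .4<p[0]<.56: print(n,st,p.round(4),'lever',round(.4-np.arctan2(p[2]-.05,.5368-p[0]),3))
if __name__=='__main__':
  s=np.load('sj.npy',allow_pickle=True).item(); ptr(s,cv2.imread('pics/w11.png')[:,:,::-1].copy())
  s,im=snap('wrist',sys.argv[1]); print(s['position'],s['contact_force']); ptr(s,im)
E
python3 ptr.py p1.png
```

```text
ptr [223 238  28   8 150] [ 0.4723 -0.255   0.0611] lever 0.229
green [230 221   4   2   7] [ 0.4503 -0.255   0.084 ] lever 0.025
[ 0.42970164 -0.2320144   0.1000931 ] [0.02378423 0.09785174 0.35998872]
ptr [256 326  11   5  44] [ 0.445  -0.255   0.1176] lever -0.235
green [260 291  11   6  56] [ 0.4381 -0.255   0.0951] lever -0.028
red [264 286   6   2  12] [ 0.437  -0.255   0.0889] lever 0.028
```

Request:
{"fn": "move_arm", "kwargs": {
  "deltas": [
    [[0,0,0.01,0,1],[0,0,0.025,0,1],[0,0,0.025,0,1]]
  ]
}}

```text
clock: 16.35
position: [0.4296, -0.2319, 0.0796]
ee_rot: [-0.001, 0.005, 1.0, 0.001]
contact_force: [0.0, 0.5, 1.8]
width: -0.0003
gripper_force: 0.7
```

Request:
{"fn": "move_arm", "kwargs": {
  "deltas": [
    [[0,0,0.008,0,1],[0,0,0.0125,0,1],[0,0,0.0125,0,1]]
  ]
}}

```text
clock: 16.65
position: [0.4295, -0.2322, 0.0705]
ee_rot: [-0.001, 0.005, 1.0, 0.0]
contact_force: [-2.5, -0.6, 3.5]
width: 0.0
gripper_force: 1.7
```

```bash
python3 ptr.py p2.png | tail -4; python3 -c "
from h import *
im=cv2.imread('pics/p2.png'); cv2.imwrite('pics/c_p2.png',cv2.resize(im[180:420,160:460],None,fx=2.5,fy=2.5,interpolation=2))"
```

```text
green [230 221   4   2   7] [ 0.4503 -0.255   0.084 ] lever 0.025
[ 0.42947535 -0.23224837  0.07050115] [-2.45180462 -0.6379812   3.4888587 ]
green [254 311  15   8 104] [ 0.4396 -0.255   0.0851] lever 0.053
red [258 305  10   3  27] [ 0.4385 -0.255   0.0786] lever 0.117
```

Request:
{"fn": "move_arm", "kwargs": {
  "deltas": [
    [[0,0,0.008,0,1],[0,0,0.016,0,1],[0,0,0.024,0,1],[0,0,0.024,0,1]]
  ]
}}

```text
clock: 17.1
position: [0.4302, -0.2325, 0.0512]
ee_rot: [-0.0, 0.005, 1.0, 0.0]
contact_force: [-2.8, -0.2, 5.4]
width: 0.0004
gripper_force: 2.3
```

Request:
{"fn": "move_arm", "kwargs": {
  "deltas": [
    [[0,0,0.006,0,1],[0,0,0.0095,0,1],[0,0,0.0095,0,1]]
  ]
}}

```text
clock: 17.4
position: [0.4299, -0.2325, 0.0441]
ee_rot: [-0.0, 0.005, 1.0, -0.0]
contact_force: [-4.3, -1.2, 7.0]
width: 0.0002
gripper_force: 3.2
```

Request:
{"fn": "move_arm", "kwargs": {
  "deltas": [
    [[0,0,0.003,0,1],[0,0,0.005,0,1],[0,0,0.005,0,1]]
  ]
}}

```text
clock: 17.7
position: [0.4297, -0.2325, 0.0404]
ee_rot: [-0.0, 0.005, 1.0, -0.0]
contact_force: [-4.9, -0.9, 8.2]
width: -0.0005
gripper_force: 4.1
```

```bash
python3 ptr.py p3.png | tail -4
```

```text
green [230 221   4   2   7] [ 0.4503 -0.255   0.084 ] lever 0.025
[ 0.42970247 -0.23246645  0.04041611] [-4.87500825 -0.93374804  8.20888053]
green [249 337   6   2   8] [ 0.4342 -0.255   0.0849] lever 0.072
red [251 328  15   5  66] [ 0.4401 -0.255   0.0686] lever 0.21
```

Request:
{"fn": "move_arm", "kwargs": {
  "deltas": [
    [[0,0,0.003,0,1],[0,0,0.006,0,1],[0,0,0.0085,0,1],[0,0,0.0105,0,1],[0,0,0.0105,0,1],[0,0,0.0105,0,1]]
  ]
}}

```text
clock: 18.35
position: [0.4293, -0.2325, 0.0323]
ee_rot: [-0.001, 0.005, 1.0, -0.0]
contact_force: [-5.9, 0.3, 10.7]
width: 0.0001
gripper_force: 5.3
```

Run:
```python
from h import *
s,im=snap('wrist','p4.png'); print(s['position'],s['contact_force'])
H,S,V=hsv(im); g=(H>95)&(H<120)&(S>100)&(V>140); print('blue',rect('wrist',g,.032,s)); 
print('white',rect('wrist',(S<40)&(V>190),.032,s,(380,250,480,360)))
for n in('scene','side'):
  s,im=snap(n,n+'4.png'); a=cv2.imread(f'pics/{n}0.png')[:,:,::-1].copy()
  for nm,q in(('0',a),('4',im)):
    H,S,V=hsv(q); bb=(slice(240,310),slice(300,370)) if n=='scene' else (slice(205,250),slice(305,370))
    m=((H>8)&(H<20)&(S>170))[bb]; v,u=np.nonzero(m); k=((H>40)&(H<85)&(S>90))[bb]; vk,uk=np.nonzero(k)
    print(n,nm,'orange',len(u),u.mean() if len(u) else 0,v.mean() if len(u) else 0,'green',len(uk),uk.mean() if len(uk) else 0,vk.mean() if len(uk) else 0)
```

```text
[ 0.42931193 -0.23247147  0.03228124] [-5.90854896  0.27652182 10.70991364]
blue (array([502.6, -44. ]), array([37.6, 40.6]), 89.4, array([559, 341], dtype=int32), array([614, 394], dtype=int32))
white (array([ 455.1, -169.6]), array([18.3, 58.5]), 83.7, array([380, 310], dtype=int32), array([479, 340], dtype=int32))
scene 0 orange 14 21.571428571428573 31.785714285714285 green 12 22.25 45.5
scene 4 orange 14 19.928571428571427 44.285714285714285 green 7 23.571428571428573 46.285714285714285
side 0 orange 2 39.5 14.0 green 0 0 0
side 4 orange 4 41.5 22.5 green 0 0 0
```

Run:
```python
from h import *
for f in('scene0','scene4'):
  q=cv2.imread(f'pics/{f}.png')[:,:,::-1].copy(); H,S,V=hsv(q); print(f)
  for r in range(266,300):
    print(r,''.join('O' if 8<H[r,c]<20 and S[r,c]>170 else 'g' if 40<H[r,c]<85 and S[r,c]>90 else 'r' if (H[r,c]<6 or H[r,c]>172) and S[r,c]>120 else 'w' if V[r,c]>200 and S[r,c]<50 else '.' for c in range(305,345)))
print(manip.get_state()['contact_force'])
```

```text
scene0
266 ........................................
267 ........................................
268 ........................................
269 ........................................
270 ..............OOO.......................
271 ..............OOOO......................
272 ................OOOwww..................
273 .................OO.ww..................
274 ............g......O....................
275 ..................wwO...................
276 ..........w.......www...................
277 .........w........www...................
278 ......ww..........www...................
279 ......w...........www...................
280 ....w.............ww....................
281 ...w...............w....................
282 ...................w....................
283 w................www....................
284 ..................ww....................
285 ................gg......................
286 ................ggg.....................
287 .................gggg...................
288 ..................gg....................
289 .................r......................
290 .........
[... 1311 characters left out ...]
.......OOgg.....................
286 ................OOgg....................
287 .................OOgg...................
288 ...................g....................
289 ........................................
290 .................rr.....................
291 ..................rrr...................
292 ...................rrr..................
293 ........................................
294 ........................................
295 ........................................
296 ........................................
297 ........................................
298 ........................................
299 ........................................
[-7.43470411 -1.53874416 10.62929596]
```

The pointer tip lies in the green band in the scene view (row 287, green rows 285–288). The push is 10.7 N and the blue tile has slid 5 mm. Now a quick check that the white tile is home too.

Run:
```python
from h import *
s,im=snap('wrist','p5.png'); H,S,V=hsv(im)
B=cv2.connectedComponentsWithStats(((S<45)&(V>180)).astype(np.uint8))
for st,c in zip(B[2][1:],B[3][1:]):
  w=onz('wrist',[c],.032,s)[0]
  if st[4]>300 and .44<w[0]<.56 and -.2<w[1]<-.08: print(st,w.round(4),rect('wrist',B[1]==list(map(tuple,B[2])).index(tuple(st)),.032,s))
print(s['position'],s['contact_force'])
```

```text
[  345   269   283    72 12045] [ 0.4458 -0.1439  0.032 ] (array([ 447. , -119.6]), array([ 40.8, 193.7]), 89.7, array([345, 269], dtype=int32), array([627, 340], dtype=int32))
[536 336  20  51 302] [ 0.4893 -0.0869  0.032 ] (array([490.4, -86.7]), array([ 5.5, 38.5]), -0.2, array([536, 336], dtype=int32), array([555, 386], dtype=int32))
[484 357  36  18 341] [ 0.487  -0.1184  0.032 ] (array([ 484.6, -119.3]), array([11.7, 27.3]), 62.8, array([484, 357], dtype=int32), array([519, 374], dtype=int32))
[ 0.42933793 -0.23247802  0.03232145] [-7.43470411 -1.53874416 10.62929596]
```

Run:
```python
from h import *
s=manip.get_state(); im=cv2.imread('pics/p5.png')[:,:,::-1].copy(); H,S,V=hsv(im)
v,u=np.nonzero(((S<45)&(V>180))[355:376,484:520]); w=onz('wrist',np.c_[u+484,v+355],.032,s)
x=np.percentile(w[:,0],3); print('white glaze rear edge',x,'(loaded .478, home .483)',s['contact_force'])
if x>.480: print(manip.sign_off())
```

```text
white glaze rear edge 0.4828319372804861 (loaded .478, home .483) [-6.17887126 -0.91132763  9.74778728]
the job is handed in; nothing more can be done
None
```

The job is handed in: blue is in the left nest and white in the right, tabs in the slots and both tiles clamped home. The lever is still held in the green at about 10 N and never reached the red.

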